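# Prop up the larger counter sign

## Task

Two small framed counter signs stand with their backs to you, each with a hinged wooden prop leg on its back that is only partly folded out. Swing the leg of the larger sign all the way out to its stop by pushing it, so that it stands square to the sign; keep that sign standing upright about where it is, and leave the smaller sign and its leg alone.

Things in the scene. Friction and masses are not known exactly. Their poses are not given: they have to be found in the camera images.
- large_sign_leg (a joint): Angle of the larger sign's leg, rad: 0 folded flat along the sign's back, 1.571 at the stop, square to the back. Starts 0.65 to 0.95. Upright hinge, friction 0.03 N m, no spring: the leg stays where it is left. Seen from above it opens anticlockwise: at 0 it runs from the hinge to the left along the back, at 1.571 towards the robot.
- large_sign_hinge (a point): On the leg's hinge axis, 105 mm up, fixed to the larger sign: x out through its front (away from robot, +-15 deg), y left along its width, z up. Sign: loose upright framed panel, 0.9 kg, 200 mm wide, 135 high, 16 thick, dark wood, plywood back, low ledge at the front foot. The axis is 5 mm behind (-x) the back face and 45 mm right (-y) of the sign's middle.
- large_sign_leg_tip (a point): Top corner at the free edge of the larger sign's leg, mid-thickness, 105 mm up. The leg is a flat upright wooden panel 8 mm thick, 125 mm long from hinge axis to free edge, from 2 to 105 mm above the worktop. Axes turn with the leg: y points from hinge to free edge, -x is the way it opens.
- small_sign_leg_tip (a point): The same corner on the leg of the smaller sign (to be left alone): a loose sign of the same make, 140 mm wide, 85 mm high, its leg 95 mm long and 65 mm high, also partly open.
Not all that is in view belongs to the job. Leave any pink look-alike of the part that bears large_sign_leg alone.

How it is judged:
By the outcome, as a careful person would: the job done as asked, in the order asked, and still so for the second after the job is handed in, with the robot touching nothing.
It also fails if it takes over 35 s, if anything falls off the work surface, if the arm or the gripper's body presses on something with over 40 N, if the wrist force passes 120 N, or if a joint passes its speed limit or range.

## Robot

A 6-joint arm with a two-finger parallel gripper is mounted at the origin on a cart in front of the work surface, level with it; the furniture and walls round the work are solid. World frame = base frame: x ahead of the robot, y to its left, z up, the work surface at z = 0. Lengths are in m, angles in rad, forces in N, time in s.
With the tool pointing down it reaches from about 0.35 to 0.85 m from the base axis. Payload 8.1 kg.
Tool frame: the origin (TCP) lies between the finger pads; the fingertips stand 25 mm ahead of it and the grasp point (between the pads) lies 6 mm ahead of it (robot.tip_extent is the distance from the TCP to the fingertips, in m); z points along the fingers, y is the direction in which the jaws open and shut (so a half turn about z gives the same grasp; the last joint's range is limited). The gripper opens to 93 mm and grips with 3 to 60 N. Pads are 15 mm wide; open, the fingers measure 128 mm over their backs; the gripper's body (75 mm by 188 mm) begins 65 mm behind the grasp point.
Start: joints at [-1.379, 0.13, 1.488, -0, 1.523, -0.085], TCP at [0.164, -0.577, 0.205] pointing down, gripper open.
Joint ranges: [-2.96, 2.96], [-0.89, 2.26], [0.02, 2.5], [-1.34, 4.48], [0, 2.73], [-2.66, 2.66]. Speed limits (rad/s): [2.39, 2.39, 2.79, 3.14, 3.14, 3.14].

## Interface

Orientations are given as a rotation vector (axis times angle).
In Python, from plant import robot gives the robot as it stands.
- The arm moves only by the tool drive_tool, never from a script. Its argument "increments" is a list of rows, each a list of 7 numbers: the closure, from 0 (fully open) to 1 (shut), then the shift along the world's x, y, z in units of 25 mm (1.0 is 25 mm), then the turn, a rotation vector about the world's x, y, z in rad. In form: [[gripper, dx, dy, dz, rx, ry, rz], ...]. A call has 1 to 20 rows; each row is the pose to reach, as a shift and turn from the pose commanded when the call began; what a row does not reach only later rows make up. A row lasts 1/12 s, in which the tool goes at most 41.7 mm and 7.16 degrees, less where a joint would pass 70% of its speed; a pose out of reach is approached as far as the arm can. A call with a gripper value outside its range is refused whole. The fingers move at their own pace and stop on an object; "squeeze" is the grip in N (left out, the last holds). Time passes only in rows, so rows that repeat a pose let the fingers close. It gives the time, the measured TCP pose, the force and the opening at its end, in the units of the state.
- robot.read_state(): the state, without advancing time (a new reading comes with each control period).
- robot.read_camera(name): name is "side" or "top" or "wrist"; returns a dict with "image" (480x640x3 uint8, red, green, blue), "fx", "fy", "cx", "cy" (pixels), "dist" ([k1, k2, p1, p2, k3] as OpenCV has them; the pictures are not rectified), "T" (4x4, takes a point from camera to world coordinates); the wrist camera has in their place "mount" (4x4, takes a point from camera to tool coordinates, whose origin is the TCP and whose axes are the flange's). Camera axes: x right, y down, z forward; pixel columns grow to the right and rows downward; lengths in m; the calibration is good to about 2 mm. A picture is of the moment at which its call begins: read the wrist's pose just before it. There is no depth.
- robot.close_job(): hands the job in, once; it reports no verdict.
The state is a dict: "t": time; "q": joint angles; "dq": joint speeds; "joint_torque": joint torques, N m; "tool_pos": TCP position; "orientation": TCP orientation; "force": force on the tool from outside, world axes, zero at the start; "wrist_torque": the same for the moment, N m; "opening": finger opening in m.
Only numpy, scipy, OpenCV 4.12 (cv2) and the standard library are available. Lean on these libraries where they do the work, as an engineer would, in place of code of your own. Each camera call takes 0.05 s, during which the arm holds its last target.

## Working session

There is one attempt and no reset: what is moved stays moved. The work goes in short steps, Python scripts to look and compute and a tool call to move; the robot and the scene stay as the last step left them, time stands still between calls to the robot, and variables do not carry over. Pictures are saved under pics/ and viewed, and the job is handed in when it is done.

Besides the shell and the picture viewer there is one more tool, called after "Emit:" as a command line: name --pt "numbers of a row" for each row, then --argument value for the rest. drive_tool: Moves the arm, as the interface text tells. Its arguments: {"type":"object","properties":{"increments":{"type":"array"},"squeeze":{"type":"number"}},"required":["increments"]}

```bash
mkdir -p pics; cat > h.py <<'E'
import numpy as np, cv2
from plant import robot
def snap(n,tag):
    c=robot.read_camera(n); cv2.imwrite(f'pics/{tag}.png',c['image'][:,:,::-1]); return c
def ray(c,px,T=None):
    T=np.array(c['T']) if T is None else T
    K=np.array([[c['fx'],0,c['cx']],[0,c['fy'],c['cy']],[0,0,1.]])
    u=cv2.undistortPoints(np.array([[px]],float),K,np.array(c['dist'],float))[0,0]
    return T[:3,3],T[:3,:3]@np.array([u[0],u[1],1])
def onz(c,px,z,T=None):
    o,d=ray(c,px,T); return o+d*(z-o[2])/d[2]
def proj(c,P):
    T=np.linalg.inv(np.array(c['T']));K=np.array([[c['fx'],0,c['cx']],[0,c['fy'],c['cy']],[0,0,1.]])
    return cv2.projectPoints(np.array(P,float).reshape(-1,3),cv2.Rodrigues(T[:3,:3])[0],T[:3,3],K,np.array(c['dist'],float))[0][:,0]
E
python3 - <<'E'
from h import *
for n in('top','side'):
    c=snap(n,n+'0'); print(n,np.round(c['T'],3).tolist(),c['fx'])
print(robot.read_state())
E
```

```text
top [[-0.011, -0.99, 0.139, 0.389], [-1.0, 0.014, 0.025, 0.004], [-0.026, -0.139, -0.99, 0.92], [0.0, 0.0, 0.0, 1.0]] 462.2723342318005
side [[0.995, -0.065, 0.073, 0.435], [-0.097, -0.583, 0.806, -0.941], [-0.01, -0.81, -0.587, 0.764], [0.0, 0.0, 0.0, 1.0]] 618.6831235057969
{'t': 0.1, 'q': array([-1.37938140e+00,  1.31082572e-01,  1.48918011e+00,  1.83228217e-05,
        1.52302099e+00, -8.54077275e-02]), 'dq': array([ 0.00152668, -0.00044017, -0.001866  ,  0.0016236 ,  0.00107637,
        0.00332136]), 'joint_torque': array([-3.99477794e-04, -5.61341536e+01, -4.93095767e+01,  7.67460745e-02,
        2.90790852e-02, -8.36423624e-05]), 'tool_pos': array([ 0.16389945, -0.57660914,  0.20378887]), 'orientation': array([-3.10987456e+00, -4.33210442e-01,  1.11957900e-04]), 'force': array([-0.47936614, -0.01699118, -0.51277508]), 'wrist_torque': array([-0.01791885,  0.00896999,  0.02830138]), 'opening': 0.09313467889984048}
```

View pics/top0.png

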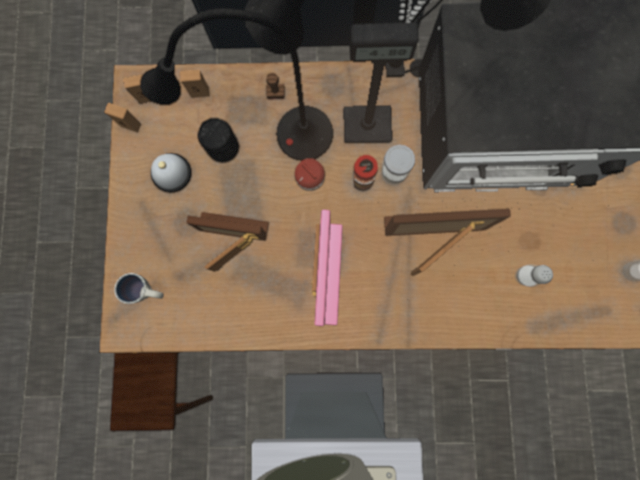

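View pics/side0.png

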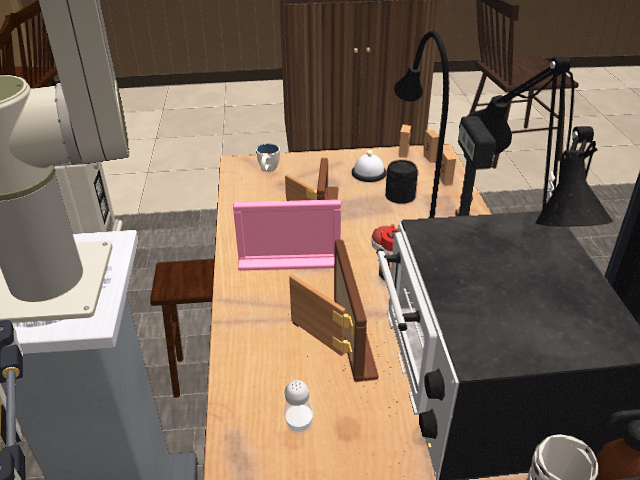

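Candidates: the brown sign at top (447,222) with its leg tip at (415,273), the brown sign at top (228,226) with its leg tip at (210,268), and the pink sign at (328,265). The first is the widest brown one, so it fits the larger sign. The second is the small sign and the pink one is the decoy. I'll confirm with a crop.

```bash
python3 - <<'E'
import cv2,numpy as np
a=cv2.imread('pics/top0.png')[195:285,375:520]; b=cv2.imread('pics/side0.png')[230:390,270:390]
cv2.imwrite('pics/c1.png',cv2.resize(a,None,fx=5,fy=5,interpolation=cv2.INTER_CUBIC))
cv2.imwrite('pics/c2.png',cv2.resize(b,None,fx=3.6,fy=3.6,interpolation=cv2.INTER_CUBIC))
E
```

```text
(no output)
```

View pics/c1.png

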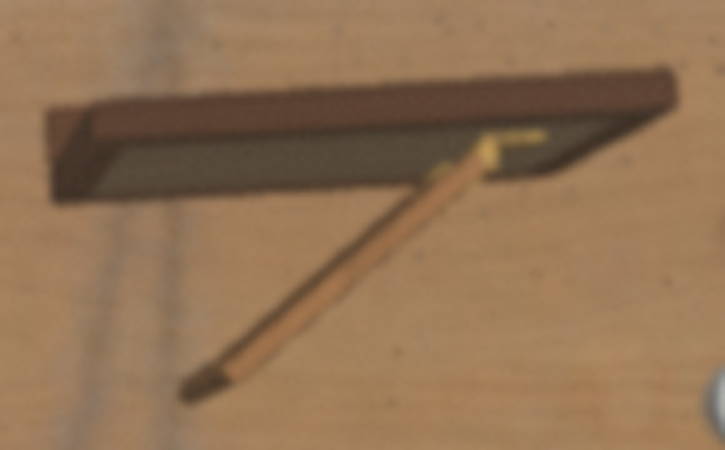

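View pics/c2.png

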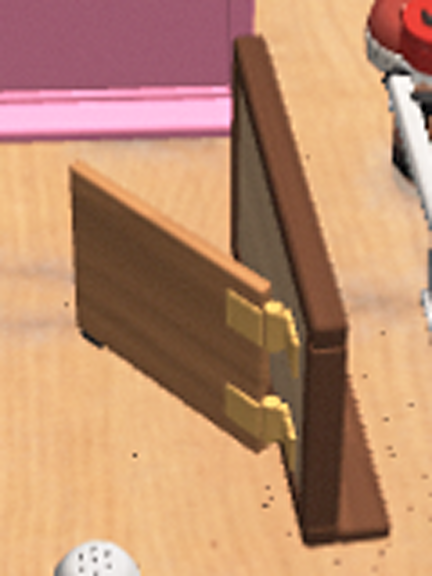

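```bash
python3 - <<'E'
from h import *
t=robot.read_camera('top');s=robot.read_camera('side')
f=lambda p:(p[0]/5+375,p[1]/5+195)
g=lambda p:(p[0]/3.6+270,p[1]/3.6+230)
for n,p,z in [('tip',(228,374),.105),('hingeend',(487,148),.105),('backL',(95,138),.135),('backR',(678,102),.135),('frontL',(95,105),.135),('frontR',(670,70),.135)]:
    print(n,onz(t,f(p),z).round(4))
for n,p,z in [('tip',(74,165),.105),('hingeend',(266,289),.105),('backR',(310,330),.135),('backL',(236,40),.135)]:
    print('s',n,onz(s,g(p),z).round(4))
a=onz(t,f((228,374)),.105);h=onz(t,f((487,148)),.105);L=onz(t,f((95,138)),.135);R=onz(t,f((678,102)),.135)
print(np.hypot(*(a-h)[:2]),np.hypot(*(L-R)[:2]))
yl=(L-R)/np.linalg.norm(L-R);xo=np.array([yl[1],-yl[0],0]);print('yaw',np.arctan2(xo[1],xo[0]))
H=(L+R)/2-.045*yl-.005*xo;print('H',H, 'ang',np.arctan2(*((a-H)[:2]@np.c_[-xo[:2],yl[:2]])))
# small sign, pink
c=cv2.imread('pics/top0.png')
for p,z in [((210,268),.065),((248,238),.065),((323,212),.135),((318,324),.135),((340,225),.0),((337,323),.0),((543,273),.05)]: print(p,onz(t,p,z).round(3))
E
```

```text
tip [ 0.4629 -0.1537  0.105 ]
hingeend [ 0.542  -0.2477  0.105 ]
backL [ 0.5421 -0.1059  0.135 ]
backR [ 0.5512 -0.3032  0.135 ]
frontL [ 0.5537 -0.1062  0.135 ]
frontR [ 0.5624 -0.3012  0.135 ]
s tip [ 0.4631 -0.1566  0.105 ]
s hingeend [ 0.5396 -0.2479  0.105 ]
s backR [ 0.5491 -0.305   0.135 ]
s backL [ 0.5435 -0.1097  0.135 ]
0.12293795992165565 0.19752120432842202
yaw 0.04596507120801286
H [ 0.5437228 -0.2496919  0.135    ] ang 0.6539456034066262
(210, 268) [0.475 0.229 0.065]
(248, 238) [0.531 0.159 0.065]
(323, 212) [0.563 0.016 0.135]
(318, 324) [0.371 0.027 0.135]
(340, 225) [ 0.565 -0.016  0.   ]
(337, 323) [ 0.37  -0.007  0.   ]
(543, 273) [ 0.459 -0.387  0.05 ]
```

```bash
python3 - <<'E'
from h import *
t=robot.read_camera('top');s=robot.read_camera('side')
def tri(p,q):
    o1,d1=ray(t,p);o2,d2=ray(s,q)
    k=np.linalg.lstsq(np.c_[d1,-d2],o2-o1,rcond=None)[0];a=o1+k[0]*d1;b=o2+k[1]*d2
    return ((a+b)/2).round(3),np.linalg.norm(a-b).round(4)
print('handle L',tri((473,182),(383,255)),'R',tri((577,181),(410,318)))
print('oven corner',tri((428,188),(395,222)), tri((449,155),(403,220)))
E
```

```text
handle L (array([ 0.598, -0.226,  0.191]), np.float64(0.0047)) R (array([ 0.597, -0.38 ,  0.206]), np.float64(0.0166))
oven corner (array([ 0.61 , -0.156,  0.194]), np.float64(0.0459)) (array([ 0.634, -0.182,  0.221]), np.float64(0.0068))
```

Emit:
drive_tool --pt "0.5 0 0 1.5 0 0 0" --pt "1 0 0 2.6 0 0 0" --pt "1 0 0 2.6 0 0 0"

```text
t: 0.55
tool_pos: [0.1645, -0.5797, 0.2769]
orientation: [3.102, 0.432, 0.001]
force: [0.0, -1.5, 0.5]
opening: 0.0772
```

Emit:
drive_tool --pt "1 1 1.3 0 0 0 0.12" --pt "1 2 2.6 0 0 0 0.24" --pt "1 3 3.9 0 0 0 0.36" --pt "1 4 5.2 0 0 0 0.48" --pt "1 5 6.5 0 0 0 0.6" --pt "1 6 7.8 0 0 0 0.7" --pt "1 7 9.1 0 0 0 0.8" --pt "1 8 10.4 0 0 0 0.9" --pt "1 9 11.7 0 0 0 1.0" --pt "1 10 13 0 0 0 1.1" --pt "1 11 14.3 0 0 0 1.2" --pt "1 12 15.6 0 0 0 1.3" --pt "1 13 16.8 0 0 0 1.34" --pt "1 13.24 17.16 0 0 0 1.34" --pt "1 13.24 17.16 0 0 0 1.34" --pt "1 13.24 17.16 0 0 0 1.34" --pt "1 13.24 17.16 0 0 0 1.34"

```text
t: 1.97
tool_pos: [0.4944, -0.1491, 0.2696]
orientation: [2.171, 2.271, -0.001]
force: [-0.0, -0.5, 0.3]
opening: 0.0004
```

```bash
python3 - <<'E'
from h import *
s=robot.read_state();print(s['t'],s['tool_pos'],s['q'],s['force'])
from scipy.spatial.transform import Rotation as R
print(R.from_rotvec(s['orientation']).as_matrix().round(3))
c=snap('wrist','w1');print(np.round(c['mount'],3).tolist());snap('side','s1')
E
```

```text
1.9667 [ 0.49443183 -0.14907937  0.26964978] [-3.91702217e-01 -1.14937199e-01  1.61755834e+00 -5.96175038e-04
  1.63918635e+00 -4.36602141e-01] [-0.01201552 -0.46249851  0.34938141]
[[-0.045  0.999 -0.   ]
 [ 0.999  0.045 -0.   ]
 [-0.    -0.    -1.   ]]
[[0.001, -0.971, -0.24, 0.066], [1.0, 0.001, -0.0, 0.001], [0.0, -0.24, 0.971, -0.179], [0.0, 0.0, 0.0, 1.0]]
```

View pics/w1.png

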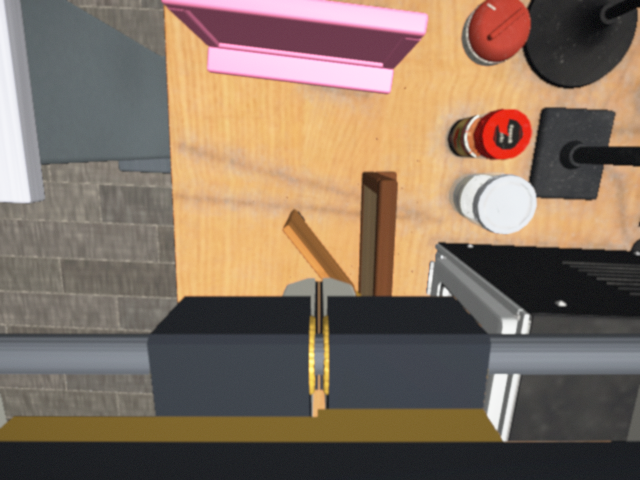

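View pics/s1.png

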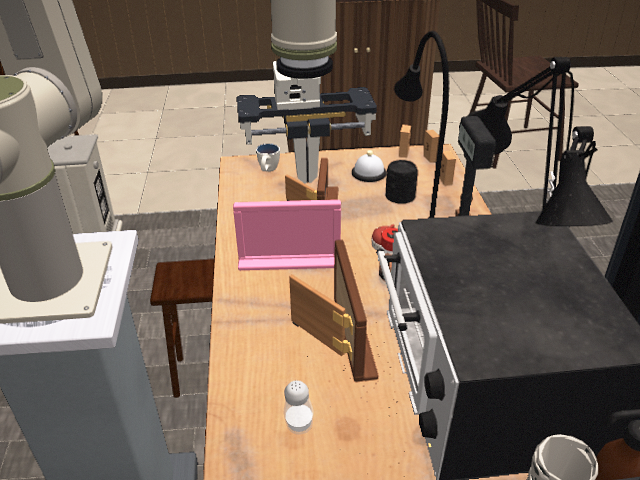

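Emit:
drive_tool --pt "1 0 0 -1.2 0 0 0" --pt "1 0 0 -2.4 0 0 0" --pt "1 0 0 -3.6 0 0 0" --pt "1 0 0 -4.6 0 0 0" --pt "1 0 0 -5 0 0 0" --pt "1 0 0 -5 0 0 0" --pt "1 0 0 -5 0 0 0"

```text
t: 2.65
tool_pos: [0.4948, -0.1489, 0.1454]
orientation: [2.171, 2.271, -0.0]
force: [0.1, -0.1, 1.5]
opening: 0.0004
```

```bash
python3 - <<'E'
from h import *
s=robot.read_state();print(s['t'],s['tool_pos'],s['force'])
snap('wrist','w2');snap('side','s2');snap('top','t2')
a=cv2.imread('pics/s2.png')[130:400,200:440];cv2.imwrite('pics/s2c.png',cv2.resize(a,None,fx=2.2,fy=2.2))
E
```

```text
2.65 [ 0.49483539 -0.14887693  0.1454464 ] [ 0.06720239 -0.13917211  1.50065857]
```

View pics/w2.png

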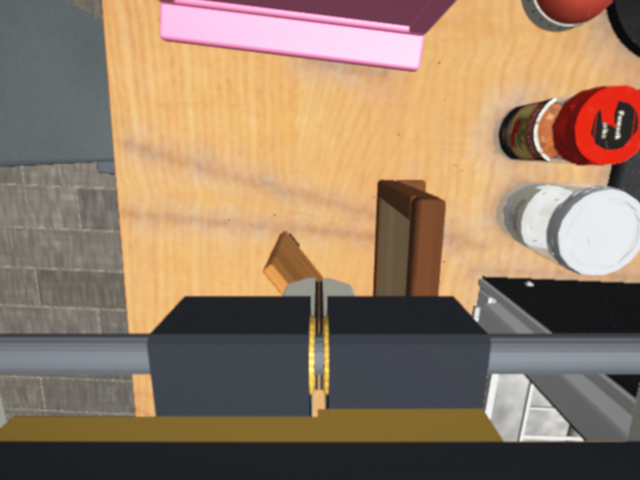

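View pics/s2c.png

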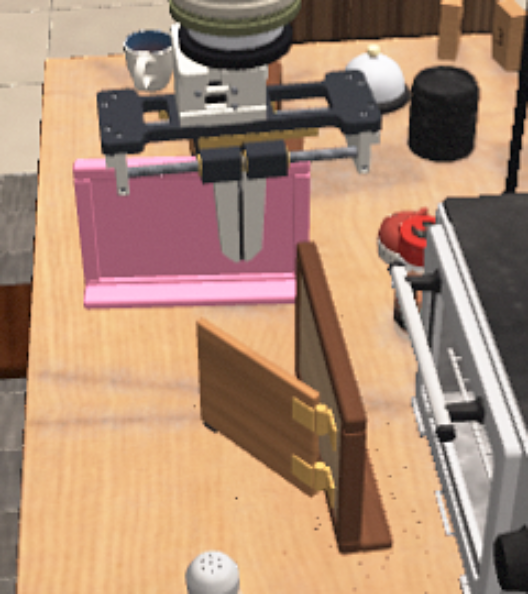

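View pics/t2.png

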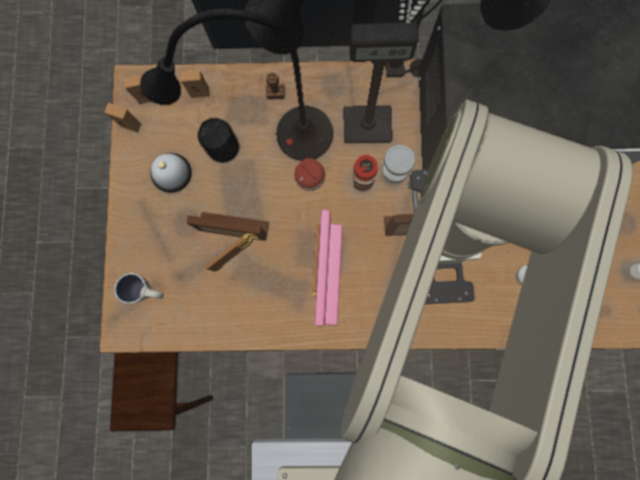

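Emit:
drive_tool --pt "1 0 0 -0.7 0 0 0" --pt "1 0 0 -1.4 0 0 0" --pt "1 0 0 -2 0 0 0" --pt "1 0 0 -2.2 0 0 0" --pt "1 0 0 -2.2 0 0 0"

```text
t: 3.22
tool_pos: [0.4947, -0.148, 0.0895]
orientation: [-2.169, -2.271, 0.001]
force: [0.1, 1.2, -0.4]
opening: 0.0009
```

```bash
python3 - <<'E'
from h import *
s=robot.read_state();print(s['t'],s['tool_pos'],s['force'])
snap('side','s3')
a=cv2.imread('pics/s3.png')[130:400,200:440];cv2.imwrite('pics/s3c.png',cv2.resize(a,None,fx=2.2,fy=2.2))
E
```

```text
3.2167 [ 0.49470885 -0.14804257  0.08952416] [ 0.14488888  1.15000613 -0.4492962 ]
```

View pics/s3c.png

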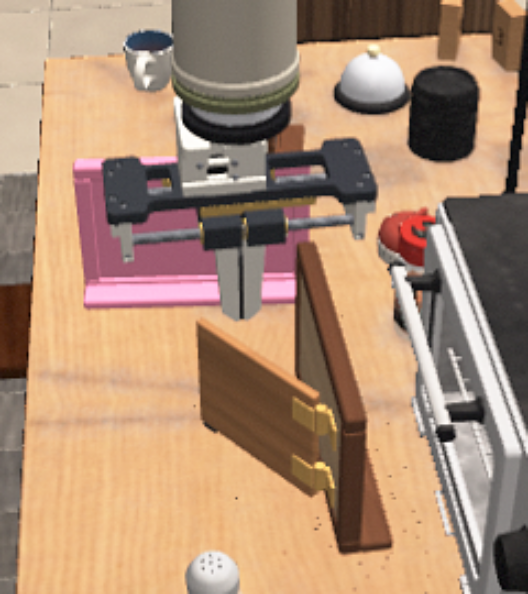

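```bash
python3 - <<'E'
from h import *
s=robot.read_camera('side')
P=[[.495,-.148,.065],[.495,-.148,.09],[.463,-.155,.105],[.541,-.248,.105],[.513,-.148,.149]]
print(((proj(s,P)-[200,130])*2.2).round(0))
E
```

```text
[[241. 350.]
 [241. 326.]
 [199. 319.]
 [319. 397.]
 [264. 263.]]
```

```bash
python3 - <<'E'
from h import *
print(robot.tip_extent,[a for a in dir(robot) if a[0]!='_'])
a=cv2.imread('pics/s3.png')[210:310,270:370];cv2.imwrite('pics/s3d.png',cv2.resize(a,None,fx=6,fy=6,interpolation=cv2.INTER_CUBIC))
E
```

```text
0.025 ['IKError', 'close_job', 'read_camera', 'read_state', 'tip_extent']
```

View pics/s3d.png

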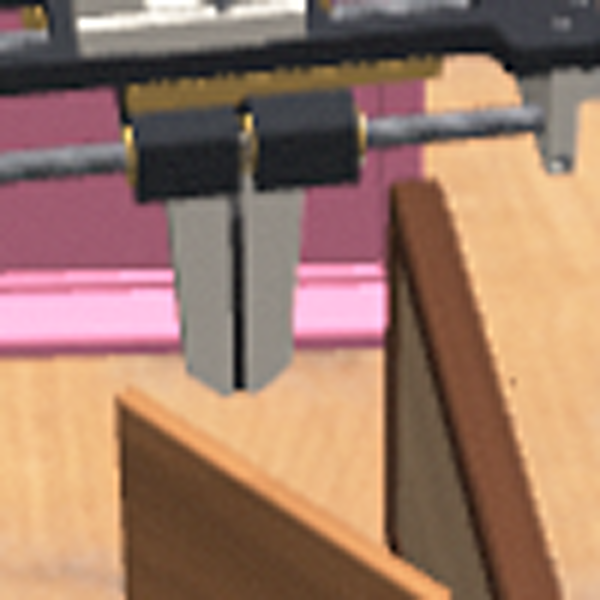

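```bash
python3 - <<'E'
from h import *
from scipy.spatial.transform import Rotation as R
w=robot.read_camera('wrist');s=robot.read_camera('side')
for tp,ori,nm in [((.4944,-.1491,.2696),(2.171,2.271,-.001),'w1'),((.4948,-.1489,.1454),(2.171,2.271,0),'w2')]:
    T=np.eye(4);T[:3,:3]=R.from_rotvec(ori).as_matrix();T[:3,3]=tp
    c=dict(w);c['T']=T@np.array(w['mount'])
    print(nm,proj(c,[[.463,-.155,.105],[.542,-.106,.135],[.5537,-.106,.135]]).round(0).tolist(), 'tip', proj(c,[np.array(tp)-[0,0,.025]]).round(0), c['T'][:3,3].round(3))
for y in (-.148,-.14,-.13,-.12,-.11,-.10): print(y,proj(s,[[.495,y,.065]]).round(1))
for z in (.065,.08,.09,.1): print(z,proj(s,[[.495,-.148,z]]).round(1))
E
```

```text
w1 [[284.0, 228.0], [379.0, 181.0], [393.0, 182.0]] tip [[318. 270.]] [ 0.492 -0.083  0.449]
w2 [[265.0, 270.0], [416.0, 202.0], [439.0, 203.0]] tip [[318. 270.]] [ 0.492 -0.083  0.325]
-0.148 [[309.7 289.3]]
-0.14 [[309.3 286.2]]
-0.13 [[308.8 282.4]]
-0.12 [[308.3 278.7]]
-0.11 [[307.8 275. ]]
-0.1 [[307.3 271.4]]
0.065 [[309.7 289.3]]
0.08 [[309.6 282.6]]
0.09 [[309.5 278. ]]
0.1 [[309.4 273.5]]
```

```bash
python3 - <<'E'
from h import *
w=dict(robot.read_camera('wrist'));w['T']=w['mount']
for x in (-.008,0,.008):
  print(x,[(z,proj(w,[[x,0,z]])[0].round(0).tolist()) for z in (-.03,-.01,.01,.025)], proj(w,[[x,.018,.025],[x,.018,-.01]]).round(0).tolist())
a=cv2.imread('pics/w2.png')[220:440,220:420];cv2.imwrite('pics/w2c.png',cv2.resize(a,None,fx=3,fy=3))
E
```

```text
-0.008 [(-0.03, [317.0, 328.0]), (-0.01, [317.0, 309.0]), (0.01, [318.0, 294.0]), (0.025, [318.0, 284.0])] [[349.0, 284.0], [355.0, 309.0]]
0 [(-0.03, [317.0, 310.0]), (-0.01, [317.0, 293.0]), (0.01, [318.0, 279.0]), (0.025, [318.0, 270.0])] [[350.0, 270.0], [355.0, 293.0]]
0.008 [(-0.03, [317.0, 293.0]), (-0.01, [317.0, 277.0]), (0.01, [318.0, 265.0]), (0.025, [318.0, 257.0])] [[350.0, 257.0], [356.0, 277.0]]
```

View pics/w2c.png

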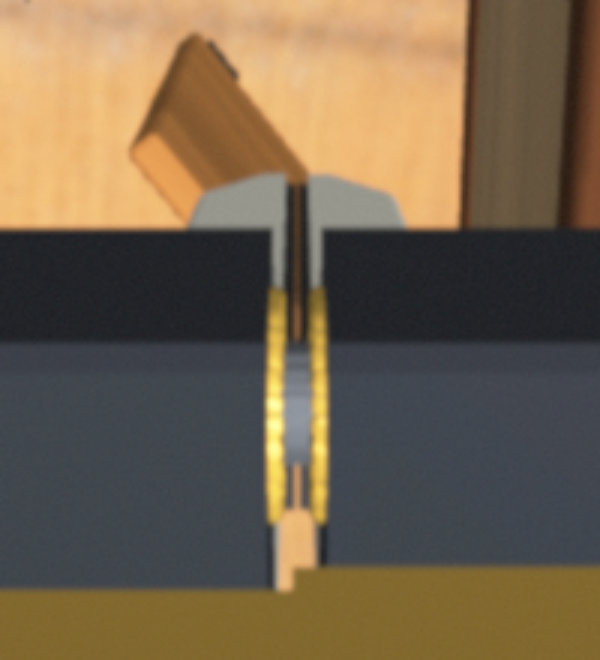

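Emit:
drive_tool --pt "1 0 0 -0.24 0 0 0" --pt "1 -0.08 -0.17 -0.24 0 0 0" --pt "1 -0.16 -0.34 -0.24 0 0 0" --pt "1 -0.24 -0.51 -0.24 0 0 0" --pt "1 -0.32 -0.68 -0.24 0 0 0" --pt "1 -0.4 -0.85 -0.24 0 0 0" --pt "1 -0.48 -1.02 -0.24 0 0 0" --pt "1 -0.56 -1.19 -0.24 0 0 0" --pt "1 -0.64 -1.36 -0.24 0 0 0" --pt "1 -0.72 -1.53 -0.24 0 0 0" --pt "1 -0.72 -1.53 -0.24 0 0 0"

```text
t: 4.38
tool_pos: [0.4766, -0.1873, 0.0838]
orientation: [2.17, 2.271, -0.0]
force: [-0.5, -0.1, 0.8]
opening: 0.0005
```

```bash
python3 - <<'E'
from h import *
s=robot.read_state();print(s['t'],s['tool_pos'],s['force'])
snap('side','s4')
a=cv2.imread('pics/s4.png')[130:400,200:440];cv2.imwrite('pics/s4c.png',cv2.resize(a,None,fx=2.2,fy=2.2))
E
```

```text
4.3833 [ 0.47663115 -0.18728723  0.08375478] [-0.54694438 -0.05374285  0.83722014]
```

View pics/s4c.png

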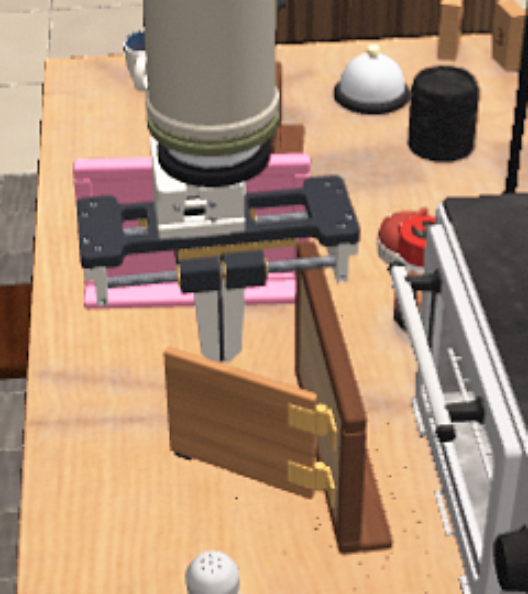

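```bash
cat >> h.py <<'E'
H=np.array([.5437,-.2497]);xo=np.array([.99894,.04595]);yl=np.array([-.04595,.99894])
def ang(tip): d=np.array(tip)[:2]-H; return np.arctan2(-d@xo,d@yl),np.hypot(*d)
E
python3 - <<'E'
from h import *
c=robot.read_camera('side')
p=onz(c,(200+165.5/2.2,130+350/2.2),.105);a,r=ang(p);print(p,a,r)
d=-np.sin(a)*xo+np.cos(a)*yl
n=np.array([d[1],-d[0]])
e=np.array([.4766,-.1873])-H; print('along',e@d,'perp',e@n)
E
```

```text
[ 0.43639981 -0.18698991  0.105     ] 0.9959332421415197 0.12428147707967262
along 0.08941727150239578 perp 0.020016463347251677
```

Emit:
drive_tool --pt "1 -0.08 -0.15 0 0 0 0" --pt "1 -0.16 -0.3 0 0 0 0" --pt "1 -0.24 -0.45 0 0 0 0" --pt "1 -0.32 -0.6 0 0 0 0" --pt "1 -0.4 -0.75 0 0 0 0" --pt "1 -0.48 -0.9 0 0 0 0" --pt "1 -0.56 -1.05 0 0 0 0" --pt "1 -0.64 -1.2 0 0 0 0" --pt "1 -0.7 -1.35 0 0 0 0" --pt "1 -0.75 -1.5 0 0 0 0" --pt "1 -0.75 -1.65 0 0 0 0" --pt "1 -0.75 -1.65 0 0 0 0"

```text
t: 5.48
tool_pos: [0.4582, -0.2284, 0.0838]
orientation: [2.17, 2.271, -0.0]
force: [-0.4, 0.7, 0.2]
opening: 0.0006
```

```bash
python3 - <<'E'
from h import *
s=robot.read_state();print(s['t'],s['tool_pos'],s['force'])
snap('side','s5')
a=cv2.imread('pics/s5.png')[200:360,240:400];cv2.imwrite('pics/s5c.png',cv2.resize(a,None,fx=3.6,fy=3.6,interpolation=cv2.INTER_CUBIC))
E
```

```text
5.4833 [ 0.45818829 -0.22843569  0.08381001] [-0.38761973  0.66008768  0.1851539 ]
```

View pics/s5c.png

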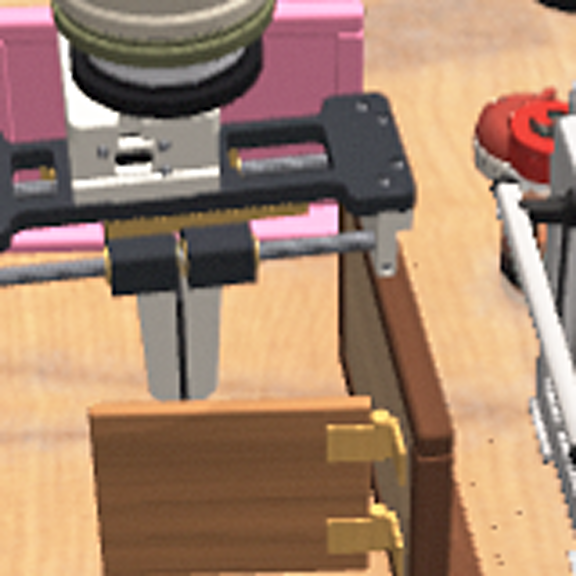

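```bash
python3 - <<'E'
from h import *
c=robot.read_camera('side')
g=lambda p:(240+p[0]/3.6,200+p[1]/3.6)
p=onz(c,g((91,408)),.105);a,r=ang(p);print(p,a,r)
print(onz(c,g((369,400)),.105), 'sign backR',onz(c,g((412,456)),.135))
E
```

```text
[ 0.41860866 -0.24168803  0.105     ] 1.4608684163904646 0.12534765530532832
[ 0.53720142 -0.24953154  0.105     ] sign backR [ 0.54524487 -0.3148031   0.135     ]
```

Emit:
drive_tool --pt "1 0 -0.08 0 0 0 0" --pt "1 0 -0.16 0 0 0 0" --pt "1 0 -0.24 0 0 0 0" --pt "1 0 -0.32 0 0 0 0" --pt "1 0 -0.36 0 0 0 0" --pt "1 0 -0.36 0 0 0 0" --pt "1 0 -0.36 0 0 0 0"

```text
t: 6.17
tool_pos: [0.4583, -0.2367, 0.0837]
orientation: [2.17, 2.272, -0.0]
force: [0.1, 0.6, 0.0]
opening: 0.0005
```

```bash
python3 - <<'E'
from h import *
s=robot.read_state();print(s['t'],s['tool_pos'],s['force'],s['wrist_torque'])
snap('side','s6')
a=cv2.imread('pics/s6.png')[200:360,240:400];cv2.imwrite('pics/s6c.png',cv2.resize(a,None,fx=3.6,fy=3.6,interpolation=cv2.INTER_CUBIC))
E
```

```text
6.1667 [ 0.45825357 -0.23674013  0.08371684] [0.13922259 0.58339927 0.00555105] [-0.06181283 -0.07502057 -0.00470657]
```

View pics/s6c.png

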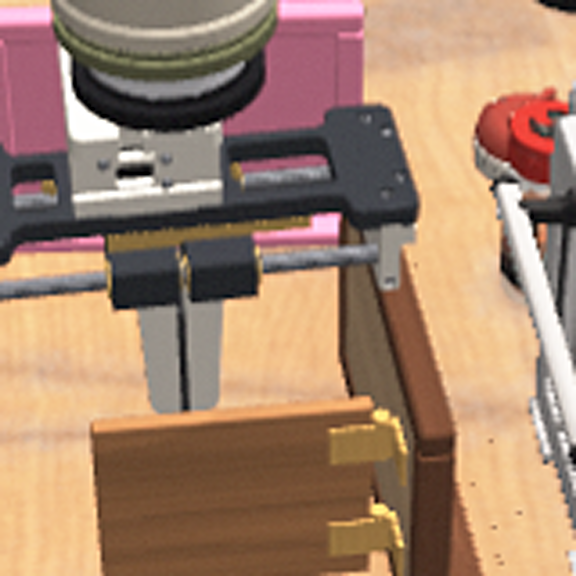

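```bash
python3 - <<'E'
from h import *
c=robot.read_camera('side')
for p in((92,425),(92,427)):
  p=onz(c,(240+p[0]/3.6,200+p[1]/3.6),.105);a,r=ang(p);print(p,a,r)
E
```

```text
[ 0.41868962 -0.25213886  0.105     ] 1.54433675432066 0.12503416534996437
[ 0.41864944 -0.25335125  0.105     ] 1.554019846399787 0.12510385811085764
```

Emit:
drive_tool --pt "1 0 -0.03 0 0 0 0" --pt "1 0 -0.06 0 0 0 0" --pt "1 0 -0.08 0 0 0 0" --pt "1 0 -0.08 0 0 0 0"

```text
t: 6.6
tool_pos: [0.4582, -0.2387, 0.0837]
orientation: [-2.17, -2.272, 0.0]
force: [0.2, 0.5, 0.0]
opening: 0.0005
```

Emit:
drive_tool --pt "1 0 -0.03 0 0 0 0" --pt "1 0 -0.04 0 0 0 0" --pt "1 0 -0.04 0 0 0 0"

```text
t: 6.85
tool_pos: [0.4582, -0.2395, 0.0837]
orientation: [-2.17, -2.272, -0.0]
force: [-0.5, 0.4, 0.9]
opening: 0.0004
```

```bash
python3 - <<'E'
from h import *
s=robot.read_state();print(s['t'],s['tool_pos'],s['force'],s['wrist_torque'])
snap('side','s7')
a=cv2.imread('pics/s7.png')[200:360,240:400];cv2.imwrite('pics/s7c.png',cv2.resize(a,None,fx=3.6,fy=3.6,interpolation=cv2.INTER_CUBIC))
E
```

```text
6.85 [ 0.45817143 -0.23951698  0.08366459] [-0.5368927   0.42424935  0.90429753] [ 0.19838195 -0.06276209 -0.0284102 ]
```

View pics/s7c.png

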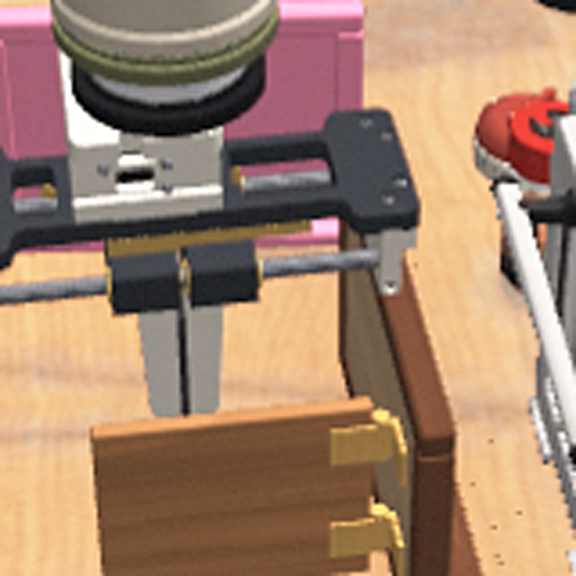

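Emit:
drive_tool --pt "1 0 -0.03 0 0 0 0" --pt "1 0 -0.06 0 0 0 0" --pt "1 0 -0.06 0 0 0 0"

```text
t: 7.15
tool_pos: [0.4582, -0.241, 0.0836]
orientation: [-2.169, -2.272, -0.0]
force: [1.2, 2.4, -0.2]
opening: 0.0003
```

```bash
python3 - <<'E'
from h import *
for i in range(3):
    s=robot.read_state();c=snap('side','s8');print(s['t'],s['tool_pos'],s['force'].round(2),s['wrist_torque'].round(3))
a=cv2.imread('pics/s8.png')[200:360,240:400];cv2.imwrite('pics/s8c.png',cv2.resize(a,None,fx=3.6,fy=3.6,interpolation=cv2.INTER_CUBIC))
for p in((92,431),(92,434)):
  p=onz(c,(240+p[0]/3.6,200+p[1]/3.6),.105);a,r=ang(p);print(p,a,r)
E
```

```text
7.15 [ 0.45823152 -0.24097918  0.08356167] [ 1.23  2.37 -0.2 ] [ 0.32  -0.22   0.026]
7.2 [ 0.45825766 -0.24101989  0.08361391] [ 1.26  2.68 -1.44] [ 0.308 -0.226  0.084]
7.25 [ 0.45826612 -0.24100425  0.08359359] [ 0.87  2.15 -0.62] [ 0.36  -0.218  0.059]
[ 0.41856928 -0.25576866  0.105     ] 1.5732905635551118 0.1252777964799321
[ 0.41850935 -0.25757531  0.105     ] 1.5876537113730287 0.12543811142876993
```

View pics/s8c.png

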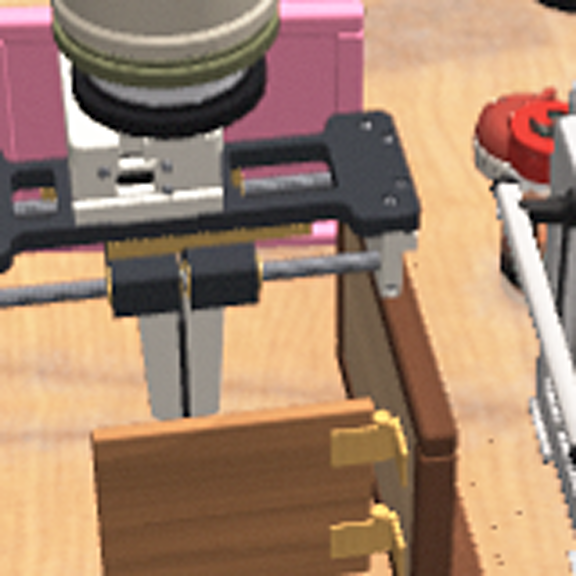

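The lateral force jumped from about 0.4 N to 2.4 N as the leg reached square, so it's at the stop. Now I'll back off and lift away.

Emit:
drive_tool --pt "1 0 0.2 0 0 0 0" --pt "1 0 0.5 0 0 0 0" --pt "1 0 0.7 0 0 0 0" --pt "1 0 0.7 0.7 0 0 0" --pt "1 0 0.7 1.8 0 0 0" --pt "1 0 0.7 3 0 0 0" --pt "1 0 0.7 4.5 0 0 0" --pt "1 0 0.7 6 0 0 0" --pt "1 0 0.7 7.5 0 0 0" --pt "1 -1 0.7 8 0 0 0" --pt "1 -2 0.7 8 0 0 0" --pt "1 -2 0.7 8 0 0 0"

```text
t: 8.3
tool_pos: [0.4065, -0.2238, 0.2859]
orientation: [2.168, 2.269, -0.001]
force: [-0.6, 0.8, -1.1]
opening: 0.0005
```

Emit:
drive_tool --pt "1 0 -1.3 0 0 0 0" --pt "1 -0.5 -2.6 0 0 0 0" --pt "1 -1 -3.9 0 0 0 0" --pt "1 -1.5 -5.2 0 0 0 0" --pt "1 -2 -6.5 0 0 0 0" --pt "1 -3 -7.8 0 0 0 0" --pt "1 -4 -9.1 0 0 0 0" --pt "1 -5 -10.4 0 0 0 0" --pt "1 -6 -11.5 0 0 0 0" --pt "1 -7 -12.5 0 0 0 0" --pt "1 -7 -12.5 0 0 0 0" --pt "1 -7 -12.5 0 0 0 0" --pt "1 -7 -12.5 0 0 0 0" --pt "1 -7 -12.5 0 0 0 0"

```text
t: 9.47
tool_pos: [0.2344, -0.5353, 0.2836]
orientation: [-2.168, -2.273, -0.001]
force: [-0.2, -0.5, 0.2]
opening: 0.0008
```

```bash
python3 - <<'E'
from h import *
s=robot.read_state();print(s['t'],s['tool_pos'],s['force'].round(2))
snap('side','s9');snap('top','t9')
a=cv2.imread('pics/t9.png')[195:305,375:520]; b=cv2.imread('pics/s9.png')[230:390,270:390]
cv2.imwrite('pics/t9c.png',cv2.resize(a,None,fx=5,fy=5,interpolation=cv2.INTER_CUBIC))
E
```

```text
9.4667 [ 0.23442097 -0.53530395  0.28357471] [-0.18 -0.45  0.18]
```

View pics/t9c.png

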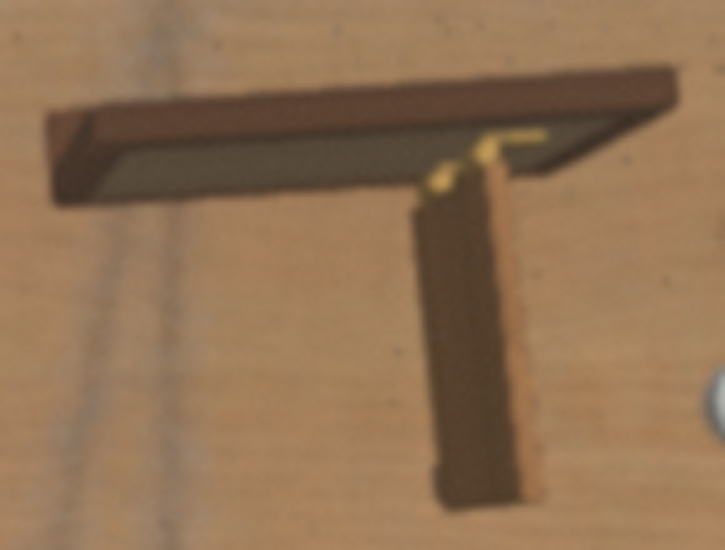

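View pics/s9.png

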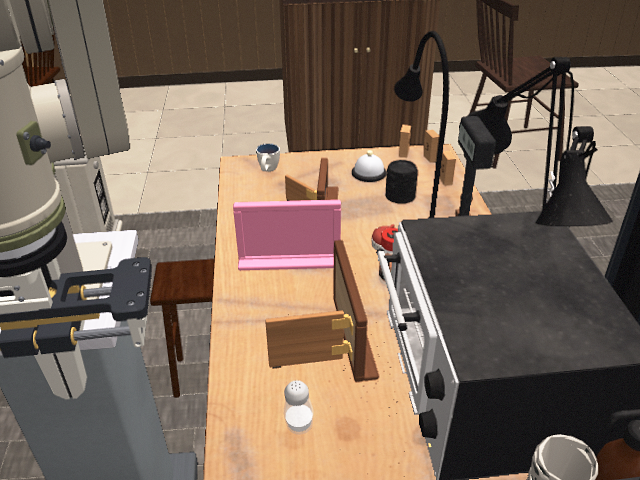

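View pics/t9.png

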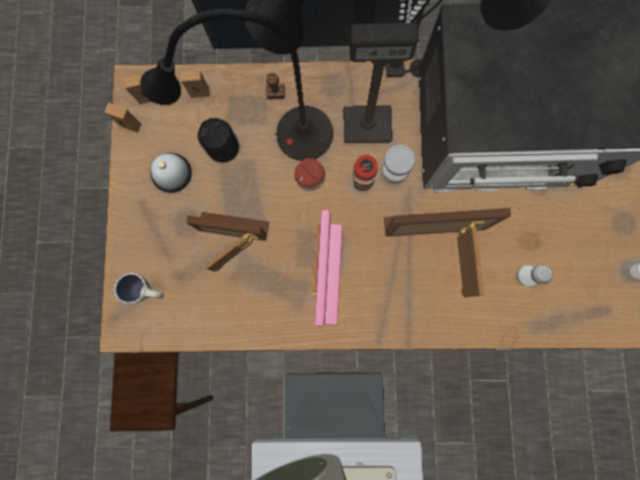

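```bash
python3 - <<'E'
from h import *
t=robot.read_camera('top');f=lambda p:(p[0]/5+375,p[1]/5+195)
L=onz(t,f((95,106)),.135);R=onz(t,f((672,67)),.135);Lb=onz(t,f((95,141)),.135);Rb=onz(t,f((678,102)),.135)
h=onz(t,f((496,163)),.105);p=onz(t,f((532,501)),.105)
for A,B in((L,R),(Lb,Rb)):
  v=(A-B)[:2];w=(p-h)[:2]; print(np.arctan2(v[0]*w[1]-v[1]*w[0],v@w), v/np.linalg.norm(v))
print(p,h,Lb,Rb,np.linalg.norm(p-h))
d=cv2.absdiff(cv2.imread('pics/top0.png'),cv2.imread('pics/t9.png')).max(2)
print('small sign diff',d[195:285,180:280].max(),'pink',d[200:330,310:345].max())
E
```

```text
1.5648884992965677 [-0.05132012  0.99868225]
1.5649688533631025 [-0.05123987  0.99868637]
[ 0.41751414 -0.25597558  0.105     ] [ 0.53657546 -0.25056232  0.105     ] [ 0.54106245 -0.10581942  0.135     ] [ 0.55118776 -0.30316598  0.135     ] 0.1191843170143903
small sign diff 6 pink 5
```

Measured 1.565 rad (the stop is 1.571), the sign turned only about 0.3°, and the small sign and the pink one haven't changed. Handing in.

```bash
python3 -c "
from plant import robot
print(robot.close_job())"
```

```text
the job is handed in; nothing more can be done
None
```

I swung the larger sign's leg out to its stop by pushing it from the inside with the shut fingers, then backed off, lifted clear and handed the job in at about 9.5 s.

**Leg:** in the last top view it measures 1.565 rad from the sign's back, against 1.571 at the stop. The side force rose from about 0.4 N to about 2.4 N at the end of the push, which showed the leg had met its stop.

**Larger sign:** it is still upright. It turned about 0.3° and shifted about 1 mm.

**Everything else:** the small sign, its leg and the pink look-alike show no change between the first and last top pictures. At hand-in the arm was well clear of everything.

**Disagreement:** in the camera views the shut fingertips looked about 25 mm shorter than the stated 25 mm ahead of the TCP. I lowered the tool a further 6 mm before pushing and followed the contact in the side camera.

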